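# Complete a layer of sample cases on the dispatch slab

### The job

Complete the layer of sample cases on the wooden pallet slab: pick up the two loose full-length cases by their handles (the short case is not part of the layer) and set them upright in the two empty outlines stencilled on the slab, one lying beside the case already there and one crosswise at the ends of those two. Keep the cases upright, lower them onto the slab rather than dropping them, and leave the case already laid where it is.

Things in the scene. Friction and masses are not known exactly. Their poses are not given: they have to be found in the camera images.
- case_1: A loose sample case to place (either case in either place): grey plastic, 152 (x) x 70 (y) x 45 mm high, 0.3 to 0.65 kg; the unwanted short one is 104 mm long. Origin: centre of the underside, z up; half a turn is the same. Rigid black handle on the lid along x, centred: bar 90 long, 14 wide, 12 high, its centre 75 mm above the underside, 24 mm free under it, a post at each end.
- case_2: A loose sample case to place (either case in either place): grey plastic, 152 (x) x 70 (y) x 45 mm high, 0.3 to 0.65 kg; the unwanted short one is 104 mm long. Origin: centre of the underside, z up; half a turn is the same. Rigid black handle on the lid along x, centred: bar 90 long, 14 wide, 12 high, its centre 75 mm above the underside, 24 mm free under it, a post at each end.
- laid: The case already laid on the slab, loose, same make, size, handle and axes as case_1. Its origin starts at about (-41, +41, 30) mm in the slab's frame, its length along the slab's x.
- slab: Fixed wooden pallet slab on the bench, 270 (x) x 190 (y) mm, deck 30 mm above its underside, any yaw. Origin: centre of the underside, z up. Black outlines of 152 x 70 mm on the deck, 12 mm apart: centre (-41, +41) mm, length along x (filled by the laid case); (-41, -41), length along x (empty); (+82, 0), crosswise, length along y (empty). A placed case's origin is at z = 30 mm.

How it is judged (in metres and radians):
At the end, for the whole second after the job is handed in: The three full-length cases stand upright and still on the slab's deck, each within 15 mm (along the slab's x and y) and about 11 degrees of its own outline: the laid case in its place, one loose case beside it, the other crosswise; either loose case may be in either place (x of laid in the frame of slab between -0.056 and -0.026 m and y of laid in the frame of slab between 0.026 and 0.056 m and z of laid in the frame of slab between 0.025 and 0.036 m and angle between the x axis of laid and the x axis of slab, either way round below 0.19 rad and angle between laid's own z axis and vertical below 0.1 rad and linear speed of laid below 0.02 m/s and (((x of case_1 in the frame of slab between -0.056 and -0.026 m and y of case_1 in the frame of slab between -0.056 and -0.026 m and z of case_1 in the frame of slab between 0.025 and 0.036 m and angle between the x axis of case_1 and the x axis of slab, either way round below 0.19 rad and angle between case_1's own z axis and vertical below 0.1 rad and linear speed of case_1 below 0.02 m/s) and (x of case_2 in the frame of slab between 0.067 and 0.097 m and y of case_2 in the frame of slab between -0.015 and 0.015 m and z of case_2 in the frame of slab between 0.025 and 0.036 m and angle between the x axis of case_2 and the y axis of slab, either way round below 0.19 rad and angle between case_2's own z axis and vertical below 0.1 rad and linear speed of case_2 below 0.02 m/s)) or ((x of case_2 in the frame of slab between -0.056 and -0.026 m and y of case_2 in the frame of slab between -0.056 and -0.026 m and z of case_2 in the frame of slab between 0.025 and 0.036 m and angle between the x axis of case_2 and the x axis of slab, either way round below 0.19 rad and angle between case_2's own z axis and vertical below 0.1 rad and linear speed of case_2 below 0.02 m/s) and (x of case_1 in the frame of slab between 0.067 and 0.097 m and y of case_1 in the frame of slab between -0.015 and 0.015 m and z of case_1 in the frame of slab between 0.025 and 0.036 m and angle between the x axis of case_1 and the y axis of slab, either way round below 0.19 rad and angle between case_1's own z axis and vertical below 0.1 rad and linear speed of case_1 below 0.02 m/s)))); the robot touches nothing.
It fails at once if case_1 is tipped more than about 35 degrees (angle between case_1's own z axis and vertical above 0.6 rad).
It fails at once if case_2 is tipped more than about 35 degrees (angle between case_2's own z axis and vertical above 0.6 rad).
It fails at once if case_1 is dropped (falls free of the fingers faster than 0.7 m/s, some 25 mm of fall) (linear speed of case_1 above 0.7 m/s and contact force between the fingers and case_1 below 0.3 N).
It fails at once if case_2 is dropped (falls free of the fingers faster than 0.7 m/s, some 25 mm of fall) (linear speed of case_2 above 0.7 m/s and contact force between the fingers and case_2 below 0.3 N).
It fails at once if the case already laid is shifted more than 15 mm (distance of laid from where it was at the start of the episode above 0.015 m).
It also fails if it takes over 61 s, if anything falls off the work surface, if the arm or the gripper's body presses on something with over 40 N, if the wrist force passes 120 N, or if a joint passes its speed limit or range.

### The arm

A 6-joint arm with a two-finger parallel gripper is mounted at the origin on the work surface. World frame = base frame: x ahead of the robot, y to its left, z up, the work surface at z = 0. Lengths are in mm, angles in rad, forces in N, time in s.
With the tool pointing down it reaches from about 300 to 775 mm from the base axis. Payload 14.6 kg.
Tool frame: the origin (TCP) lies midway between the tips of the shut fingers; the grasp point (between the pads) lies behind it (manip.grip_depth is the z of the grasp point in the tool frame, in mm); z points along the fingers, y is the line along which they close (so a half turn about z gives the same grasp; the last joint's range is limited). The gripper opens to 94 mm and grips with 3 to 60 N. Pads are 16 mm wide; open, the fingers measure 119 mm over their backs; the gripper's body (75 mm by 177 mm) begins 78 mm behind the grasp point.
Start: joints at [-1.32, 0.3, 1.521, -0, 1.321, -0.067], TCP at [171.855, -522.451, 169.846] pointing down, gripper open.
Joint ranges: [-3.03, 3.03], [-0.79, 2.21], [0.23, 2.52], [-1.04, 4.18], [0, 3.07], [-2.55, 2.55]. Speed limits (rad/s): [2.22, 2.22, 2.57, 3.14, 3.14, 3.14].

### API

Orientations are given as [roll, pitch, yaw] about the fixed x, y, z axes, in that order (R = Rz(yaw) Ry(pitch) Rx(roll)).
In Python, from cell import manip gives the robot as it stands.
- The arm moves only by the tool move_tool, called after ">>>" by a JSON object that holds its "api" and its "payload". Schema: {"type":"object","properties":{"motion":{"type":"string"},"finger_gap":{"type":"number"},"clamp_n":{"type":"number"},"only":{"type":"string"},"quiet":{"type":"boolean"},"lines":{"type":"string"}},"required":["motion"],"additionalProperties":false}. motion is a string of 1 to 5 rows, parted by a bar, with the numbers parted by commas; each row has 6 numbers: dx, dy, dz in cm, then a rotation vector rx, ry, rz in units of 0.05 rad; each row is the pose to reach, as a shift and turn from the pose commanded when the call began, along the tool's axes at that moment; what a row does not reach only later rows make up. A row lasts 1/10 s, in which the tool goes at most 50 mm and 0.15 rad, less where a joint would pass 70% of its speed; a pose out of reach is approached as far as the arm can. finger_gap is the finger opening in mm, set as the call begins (left out keeps the last). The fingers move at their own pace and stop on an object; clamp_n is the grip in N (left out, the last holds). Time passes only in rows, so rows that do not move let the fingers close. The tool returns the time, the measured TCP pose, the force, the opening and the grip force at its end. only (a regular expression) keeps the lines of the reply that match it, lines (a string "A,B") keeps lines A to B, and quiet returns only ok. Input that does not fit is refused with a message, and nothing moves.
- manip.read_state(): the state, without advancing time (a new reading comes with each control period).
- manip.camera(name): name is "scene" or "top" or "wrist"; returns (picture, depth): 400x640x3 uint8, red, green, blue; 400x640 float32, mm along the optical axis (not along the pixel's ray), 0 where there is no reading.
- manip.camera_info(name): a dict with "K" (3x3 intrinsics, pixels), "rvec" (rotation vector, rad) and "tvec" (3), from world to camera coordinates, as OpenCV has them; the wrist camera has in their place "mount" (4x4, takes a point from camera to tool coordinates, whose origin is the TCP and whose axes are the flange's). Camera axes: x right, y down, z forward; pixel columns grow to the right and rows downward; lengths in mm; the calibration is good to about 2 mm. A picture is of the moment at which its call begins: read the wrist's pose just before it. camera_info takes no time and is no camera call.
- manip.sign_off(): hands the job in; it is judged then, once.
The state is a dict: "clock": time; "joints": joint angles; "qd": joint speeds; "effort": joint torques, N m; "eef_pos": TCP position; "eef_rot": TCP orientation; "wrist_force": force on the tool from outside, world axes, zero at the start; "moment": the same for the moment, N m; "finger_gap": finger opening in mm; "finger_force": force on a finger pad.
Only numpy, scipy, OpenCV 4.12 (cv2) and the standard library are available. Lean on these libraries where they do the work, as an engineer would, in place of code of your own. Each camera call takes 0.05 s, during which the arm holds its last target. There are 200 camera calls.

## Working session

There is one attempt and no reset: what is moved stays moved. The work goes in short steps, Python scripts to look and compute and a tool call to move; the robot and the scene stay as the last step left them, time stands still between calls to the robot, and variables do not carry over. Pictures are saved under pics/ and viewed, at most 10 in all, crops included, and the job is handed in when it is done.

```bash
ls; mkdir -p pics
```

Create h.py:
```python
import numpy as np, cv2
from cell import manip
from scipy.spatial.transform import Rotation as R
def cloud(name):
    im,d=manip.camera(name); i=manip.camera_info(name)
    K=np.array(i["K"]); Rm=cv2.Rodrigues(np.array(i["rvec"],float))[0]; t=np.array(i["tvec"],float).ravel()
    v,u=np.mgrid[:400,:640]
    c=np.stack([(u-K[0,2])/K[0,0]*d,(v-K[1,2])/K[1,1]*d,d],-1)
    return im,d,(c-t)@Rm
```

Run:
```python
from h import *
print(manip.grip_depth, manip.read_state())
im,d,P=cloud("top")
np.savez("top.npz",im=im,d=d,P=P)
cv2.imwrite("pics/top.png",im[...,::-1])
print(manip.camera_info("top")); print(P[200,320],P[20,20],P[380,620])
```

```text
cell.py
pics
-18.8 {'clock': 0.0, 'joints': array([-1.31959540e+00,  3.00516205e-01,  1.52161419e+00, -2.50360118e-05,
        1.32069854e+00, -6.66125009e-02]), 'qd': array([ 5.56218068e-06, -1.34997422e-04, -1.86667074e-03, -9.89232911e-04,
       -2.39081665e-03,  3.04535911e-04]), 'effort': array([ 9.25650675e-04, -5.31807804e+01, -3.52735877e+01,  7.08749355e-02,
        2.44231615e-02, -1.06952771e-04]), 'eef_pos': array([ 171.77306502, -522.14948764,  169.24761673]), 'eef_rot': array([-3.14035750e+00, -5.80951165e-05,  3.17819607e-01]), 'wrist_force': array([ 0.21703519, -0.00527707, -0.990105  ]), 'moment': array([-0.04074785,  0.03394245,  0.02225697]), 'finger_force': 0.0, 'finger_gap': 94.10117144870368}
{'K': array([[444.55477586,   0.        , 316.97810538],
       [  0.        , 444.55477586, 206.6656252 ],
       [  0.        ,   0.        ,   1.        ]]), 'rvec': array([ 2.11275637, -2.16411919,  0.22923018]), 'tvec': array([-92.02820416, 524.11743989, 987.01171516])}
[ 5.47430507e+02 -1.14066372e+02 -6.63826252e-03] [1037.75420064  649.60587353    4.83511019] [ 212.55843212 -458.33599365  500.1398304 ]
```

View pics/top.png

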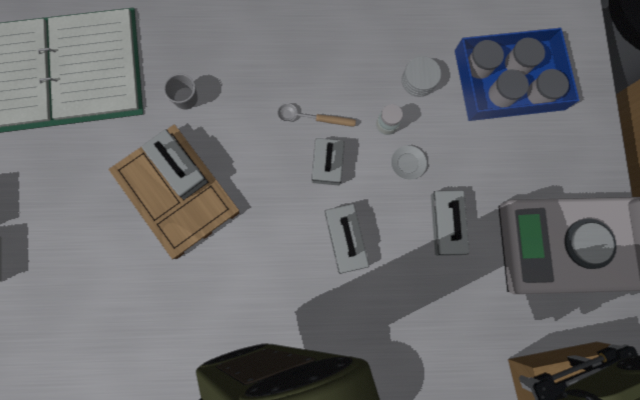

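The picture shows the slab around (175,190) with the laid case at (175,160). The full-length cases are at (347,238) and (451,222), and the short one is at (328,160).

Add to h.py:
```python
def rect(P,m,name):
    p=P[m][:,:2].astype(np.float32); (c,s,a)=cv2.minAreaRect(p)
    if s[0]<s[1]: s=s[::-1]; a+=90
    a=np.deg2rad((a+90)%180-90); print(name,m.sum(),"c",np.round(c,1),"size",np.round(s,1),"yaw",round(float(a),3),"z",np.round(np.median(P[m][:,2]),1))
    return c,a
def win(x0,x1,y0,y1):
    w=np.zeros((400,640),bool); w[y0:y1,x0:x1]=1; return w
```

Run:
```python
from h import *
f=np.load("top.npz"); im,d,P=f["im"],f["d"],f["P"]
z=P[...,2]; g=im.max(-1)
for n,w,b in [("A",win(315,380,195,285),0),("B",win(425,480,180,265),0),("short",win(300,350,130,190),0),("laid",win(100,250,120,265),30)]:
    rect(P,w&(abs(z-45-b)<5),n+" lid"); rect(P,w&(abs(z-81-b)<5),n+" bar")
w=win(100,250,115,265)
rect(P,w&(abs(z-30)<5),"slab deck")
for n,w in [("slabhull",win(100,250,115,265)&(z>24)&(z<80))]: rect(P,w,n)
```

```text
A lid 1593 c [ 448.9 -170.6] size [150.9  71.5] yaw 0.184 z 43.6
A bar 235 c [ 449.2 -170.9] size [89.2 14.1] yaw 0.198 z 79.6
B lid 1469 c [ 481.6 -419.7] size [150.9  72.8] yaw -0.002 z 43.4
B bar 243 c [ 481.4 -420. ] size [88.6 14.7] yaw -0.007 z 79.2
short lid 969 c [ 638.5 -133. ] size [103.6  69.9] yaw -0.112 z 43.5
short bar 150 c [ 638.7 -132.9] size [61.  13.7] yaw -0.117 z 79.6
laid lid 1607 c [629.7 228.4] size [152.7  72. ] yaw 0.665 z 73.7
laid bar 243 c [630.5 228.4] size [90. 14.] yaw 0.656 z 109.7
slab deck 6660 c [575.1 237.5] size [271.8 190.4] yaw 0.627 z 28.9
slabhull 8632 c [575.1 237.5] size [271.8 190.4] yaw 0.627 z 29.5
```

Create go.py:
```python
import sys
from h import *
x,y,z,yaw=map(float,sys.argv[1:5]); s=manip.read_state()
Rc=R.from_euler("xyz",s["eef_rot"]); Rt=R.from_euler("xyz",[np.pi,0,yaw])
print("t",s["clock"],"row",np.round(Rc.inv().apply(np.array([x,y,z])-s["eef_pos"]),1),np.round((Rc.inv()*Rt).as_rotvec(),3))
```

Run:
```python
from h import *
P=np.load("top.npz")["P"]
print("scale maxz",P[210:290,505:630,2].max(), "edge",P[250,512], "cup",P[88,180], P[70:110,160:200,2].max())
```

```bash
python3 go.py 481.5 -420 150 -0.004
```

```text
scale maxz 1068.4071368072393 edge [ 409.43071576 -551.12375374   55.95369747] cup [844.48836134 233.98831413   3.4542039 ] 1068.4071368072393
t 0.05 row [ 3.261e+02 -2.000e-01  1.930e+01] [-0.001  0.     0.322]
```

The rows are not in the units I measure in: shifts go in cm and turns go in units of 0.05 rad. I convert before sending: 225 mm is 22.5, 180 mm is 18, 0.32 rad is 6.4.

>>> {"api": "move_tool", "payload": {"motion": "4.5,0,0,0,0,1.2 | 9,0,0,0,0,2.4 | 13.5,0,0,0,0,3.6 | 18,0,0,0,0,4.8 | 22.5,0,0,0,0,6.4", "finger_gap": 50, "clamp_n": 40}}

```text
clock: 0.55
eef_pos: [387.1, -451.1, 169.5]
eef_rot: [-3.141, 0.0, -0.005]
wrist_force: [0.0, -0.9, 0.5]
finger_gap: 57.4
finger_force: 0.0
```

```bash
python3 go.py 481.5 -420 150 -0.004
```

```text
t 0.55 row [ 94.3 -31.6  19.4] [-0.001  0.    -0.001]
```

To row units: 50 mm is 5, 94 mm is 9.4.

>>> {"api": "move_tool", "payload": {"motion": "4.5,-1.5,1,0,0,0 | 8,-2.7,1.9,0,0,0 | 9.4,-3.15,2.5,0,0,0 | 9.4,-3.15,4,0,0,0 | 9.4,-3.15,5,0,0,0"}}

```text
clock: 1.05
eef_pos: [478.3, -421.1, 118.0]
eef_rot: [-3.141, 0.001, -0.003]
wrist_force: [-0.3, -0.0, -0.2]
finger_gap: 50.1
finger_force: 0.0
```

```bash
python3 go.py 481.5 -420 57 -0.004
```

```text
t 1.05 row [ 3.3 -1.  61. ] [-0.001  0.001  0.001]
```

To row units: 59 mm is 5.9, 52 mm is 5.2.

>>> {"api": "move_tool", "payload": {"motion": "0,0,1.8,0,0,0 | 0,0,3.6,0,0,0 | 0,0,5.2,0,0,0 | 0,0,5.9,0,0,0 | 0,0,5.9,0,0,0"}}

```text
clock: 1.55
eef_pos: [478.2, -421.2, 59.9]
eef_rot: [-3.14, 0.001, -0.004]
wrist_force: [0.1, 1.2, 0.8]
finger_gap: 49.9
finger_force: 0.0
```

```bash
python3 go.py 481.5 -420 57 -0.004
```

```text
t 1.55 row [ 3.3 -1.2  2.9] [-0.001  0.001  0.   ]
```

>>> {"api": "move_tool", "payload": {"motion": "0.33,-0.12,0.25,0,0,0 | 0.33,-0.12,0.25,0,0,0"}}

```text
clock: 1.75
eef_pos: [483.3, -419.9, 58.9]
eef_rot: [3.141, -0.001, -0.002]
wrist_force: [-0.2, 0.2, 0.8]
finger_gap: 49.9
finger_force: 0.0
```

>>> {"api": "move_tool", "payload": {"motion": "0,0,0,0,0,0 | 0,0,0,0,0,0 | 0,0,0,0,0,0 | 0,0,0,0,0,0 | 0,0,0,0,0,0", "finger_gap": 5, "clamp_n": 40}}

```text
clock: 2.25
eef_pos: [483.0, -419.7, 58.4]
eef_rot: [3.142, -0.0, -0.002]
wrist_force: [-0.1, -0.1, 0.7]
finger_gap: 13.2
finger_force: 0.0
```

>>> {"api": "move_tool", "payload": {"motion": "0,0,0,0,0,0 | 0,0,0,0,0,0 | 0,0,0,0,0,0 | 0,0,-1,0,0,0 | 0,0,-2,0,0,0"}}

```text
clock: 2.75
eef_pos: [483.0, -419.7, 79.2]
eef_rot: [-3.142, 0.0, -0.002]
wrist_force: [0.4, -0.4, -0.5]
finger_gap: 5.2
finger_force: 0.0
```

Missed: the fingers closed to 5 mm with no force. I'll take a look.

Run:
```python
from h import *
i,d=manip.camera("scene"); w,d2=manip.camera("wrist")
cv2.imwrite("pics/s1.png",np.vstack([i[...,::-1][:,:],w[...,::-1]])[:, :][::1, ::1] if 0 else cv2.resize(np.hstack([i,w])[...,::-1],(800,250),interpolation=cv2.INTER_AREA))
im,d,P=cloud("top"); np.savez("top2.npz",im=im,d=d,P=P); z=P[...,2]
w=win(425,480,180,265); rect(P,w&(abs(z-43)<5),"B lid")
print(manip.read_state()["finger_gap"])
```

```text
B lid 139 c [ 522.9 -398.1] size [114.6  54.2] yaw -0.6 z 42.3
4.954424152833854
```

View pics/s1.png

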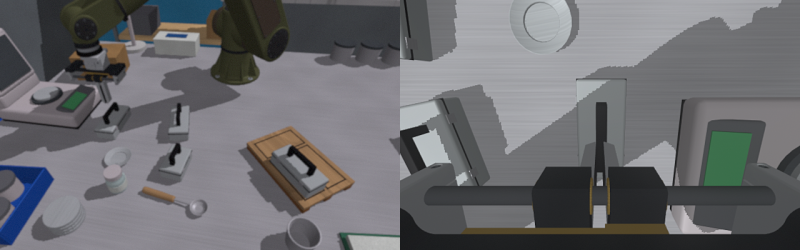

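The scene view (left) and the wrist view (right) show the shut fingers behind or above the handle. The handle lies ahead of them at about (601,130). I'll measure it with the wrist depth.

Add to h.py:
```python
def wcloud():
    s=manip.read_state(); im,d=manip.camera("wrist"); i=manip.camera_info("wrist"); K=np.array(i["K"]); M=np.array(i["mount"])
    v,u=np.mgrid[:400,:640]
    c=np.stack([(u-K[0,2])/K[0,0]*d,(v-K[1,2])/K[1,1]*d,d],-1)
    T=c@M[:3,:3].T+M[:3,3]
    return im,d,R.from_euler("xyz",s["eef_rot"]).apply(T.reshape(-1,3)).reshape(T.shape)+s["eef_pos"]
```

Run:
```python
from h import *
im,d,P=wcloud(); print(np.round(manip.camera_info("wrist")["mount"],3).tolist())
s=manip.read_state();print(s["eef_pos"])
for r,c in [(100,300),(170,322),(200,322),(230,322),(150,300),(150,345),(130,300),(20,230),(290,290),(290,350)]: print(r,c,im[r,c],np.round(P[r,c],1))
T=np.load("top2.npz")["P"];t=np.load("top2.npz")["im"]
cv2.imwrite("pics/t2.png",cv2.resize(t[150:330,380:620,::-1],None,fx=2.5,fy=2.5))
```

```text
[[0.0, -0.968, -0.251, 73.467], [1.0, 0.001, -0.001, -1.064], [0.001, -0.251, 0.968, -214.474], [0.0, 0.0, 0.0, 1.0]]
[ 483.11783207 -419.79594237   78.89210347]
100 300 [164 165 169] [ 5.824e+02 -4.004e+02 -3.000e-01]
170 322 [43 44 46] [ 526.  -421.    81.1]
200 322 [41 42 43] [ 502.8 -421.    80.5]
230 322 [39 39 41] [ 478.2 -421.    79.8]
150 300 [176 182 184] [ 538.  -402.5   44.6]
150 345 [120 123 125] [ 538.  -440.9   45.6]
130 300 [169 175 177] [ 554.6 -402.8   44.1]
20 230 [177 182 185] [ 650.3 -338.9    2.9]
290 290 [33 34 35] [ 517.8 -411.6  231. ]
290 350 [34 36 37] [ 517.8 -426.4  231. ]
```

View pics/t2.png

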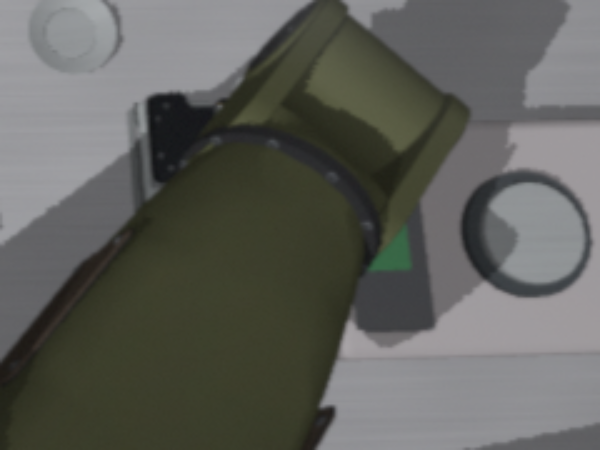

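Run:
```python
from h import *
im,d,P=wcloud(); cv2.imwrite("pics/w2.png",cv2.resize(im[120:400,200:440,::-1],None,fx=2,fy=2))
for r in (230,250,270,300,330,350): print(r,[(c,np.round(P[r,c]).tolist()) for c in (300,310,320,330,342)])
print(manip.read_state()["finger_gap"],manip.read_state()["finger_force"])
```

```text
230 [(300, [493.0, -406.0, 121.0]), (310, [494.0, -413.0, 122.0]), (320, [478.0, -419.0, 80.0]), (330, [493.0, -425.0, 121.0]), (342, [465.0, -439.0, 45.0])]
250 [(300, [494.0, -408.0, 152.0]), (310, [493.0, -414.0, 152.0]), (320, [461.0, -419.0, 80.0]), (330, [494.0, -424.0, 152.0]), (342, [493.0, -431.0, 151.0])]
270 [(300, [518.0, -413.0, 220.0]), (310, [493.0, -414.0, 174.0]), (320, [443.0, -419.0, 80.0]), (330, [493.0, -424.0, 174.0]), (342, [517.0, -425.0, 219.0])]
300 [(300, [517.0, -414.0, 233.0]), (310, [511.0, -416.0, 225.0]), (320, [511.0, -419.0, 225.0]), (330, [512.0, -421.0, 226.0]), (342, [516.0, -424.0, 233.0])]
330 [(300, [511.0, -414.0, 237.0]), (310, [322.0, -407.0, -0.0]), (320, [323.0, -419.0, -0.0]), (330, [482.0, -423.0, 199.0]), (342, [510.0, -424.0, 235.0])]
350 [(300, [505.0, -414.0, 235.0]), (310, [294.0, -407.0, -1.0]), (320, [295.0, -419.0, 1.0]), (330, [474.0, -423.0, 201.0]), (342, [505.0, -424.0, 235.0])]
4.821327680205729 0.0
```

View pics/w2.png

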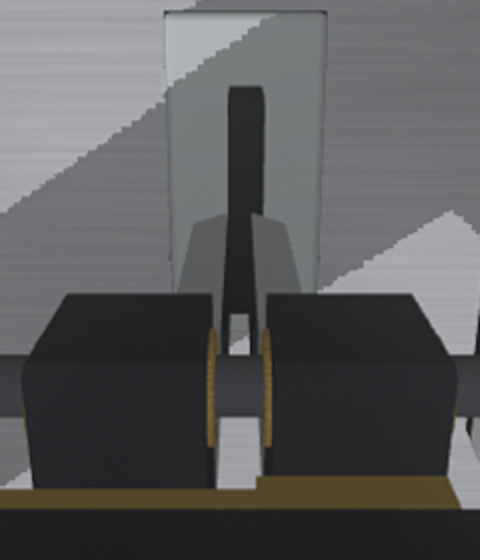

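Run:
```python
from h import *
im,d,P=wcloud()
for c in (300,305,309,331,336):
    print(c,[(r,np.round(P[r,c]).tolist()) for r in range(222,236,2)])
```

```text
300 [(222, [473.0, -401.0, 44.0]), (224, [471.0, -401.0, 44.0]), (226, [469.0, -401.0, 43.0]), (228, [467.0, -401.0, 44.0]), (230, [493.0, -406.0, 120.0]), (232, [493.0, -407.0, 125.0]), (234, [493.0, -407.0, 128.0])]
305 [(222, [473.0, -405.0, 45.0]), (224, [471.0, -405.0, 46.0]), (226, [469.0, -405.0, 45.0]), (228, [467.0, -405.0, 45.0]), (230, [494.0, -409.0, 122.0]), (232, [493.0, -410.0, 124.0]), (234, [494.0, -410.0, 129.0])]
309 [(222, [473.0, -409.0, 45.0]), (224, [471.0, -409.0, 44.0]), (226, [469.0, -409.0, 45.0]), (228, [493.0, -412.0, 116.0]), (230, [493.0, -412.0, 121.0]), (232, [493.0, -412.0, 125.0]), (234, [493.0, -412.0, 128.0])]
331 [(222, [485.0, -428.0, 80.0]), (224, [483.0, -428.0, 80.0]), (226, [481.0, -428.0, 79.0]), (228, [493.0, -426.0, 118.0]), (230, [493.0, -426.0, 121.0]), (232, [493.0, -426.0, 125.0]), (234, [493.0, -426.0, 128.0])]
336 [(222, [473.0, -434.0, 44.0]), (224, [471.0, -434.0, 45.0]), (226, [469.0, -434.0, 45.0]), (228, [467.0, -434.0, 44.0]), (230, [493.0, -429.0, 121.0]), (232, [493.0, -429.0, 124.0]), (234, [493.0, -429.0, 128.0])]
```

The closed fingertips measure z≈116 while the TCP reads 79, so the real tips sit about 37 mm above the reported TCP. That explains the empty close. x and y agree with the reported values. I'll reopen and descend with that offset, checking as I go.

>>> {"api": "move_tool", "payload": {"motion": "0,0,0,0,0,0 | 0,0,0,0,0,0 | 0,0,0,0,0,0 | 0,0,0,0,0,0 | 0,0,1.5,0,0,0", "finger_gap": 50}}

```text
clock: 3.55
eef_pos: [483.7, -420.4, 64.6]
eef_rot: [3.139, -0.002, -0.002]
wrist_force: [1.1, -0.6, 0.4]
finger_gap: 41.5
finger_force: 0.0
```

>>> {"api": "move_tool", "payload": {"motion": "-0.15,0,1.2,0,0,0 | -0.15,0,2.4,0,0,0 | -0.15,0,3.4,0,0,0 | -0.15,0,3.4,0,0,0"}}

```text
clock: 3.95
eef_pos: [480.8, -419.0, 27.2]
eef_rot: [-3.14, 0.002, -0.002]
wrist_force: [-0.7, 0.4, 0.1]
finger_gap: 49.8
finger_force: 0.0
```

Run:
```python
from h import *
im,d,P=wcloud(); s=manip.read_state(); print(s["eef_pos"],s["wrist_force"])
z=P[...,2]; m=(abs(P[...,0]-491)<5)&(abs(P[...,1]+420)<60)&(z>48)&((abs(P[...,1]+420)>18))
print("finger low z",np.percentile(z[m],[0,1,5,10]))
m=(abs(z-80)<4)&(abs(P[...,1]+420)<12)&(P[...,0]>400)&(P[...,0]<560);print("bar y",np.percentile(P[m][:,1],[2,50,98]),"xmax",P[m][:,0].max())
```

```text
[ 481.1688783  -419.40857592   28.44672476] [0.46646957 0.59843408 0.7552378 ]
finger low z [62.08100766 66.82290316 75.36766685 84.09725517]
bar y [-427.95191754 -421.37974113 -414.77654583] xmax 527.2077339438733
```

To row units: 7 mm is 0.7, 4 mm is 0.4.

>>> {"api": "move_tool", "payload": {"motion": "0,0.1,0.4,0,0,0 | 0,0.1,0.7,0,0,0 | 0,0.1,0.7,0,0,0"}}

```text
clock: 4.3
eef_pos: [481.4, -420.6, 22.1]
eef_rot: [-3.141, 0.0, -0.002]
wrist_force: [-0.5, -0.2, -0.2]
finger_gap: 49.7
finger_force: 0.0
```

>>> {"api": "move_tool", "payload": {"motion": "0,0,0,0,0,0 | 0,0,0,0,0,0 | 0,0,0,0,0,0 | 0,0,0,0,0,0 | 0,0,0,0,0,0", "finger_gap": 5, "clamp_n": 45}}

```text
clock: 4.8
eef_pos: [481.5, -421.0, 22.6]
eef_rot: [3.141, -0.0, -0.002]
wrist_force: [0.6, -3.2, -2.9]
finger_gap: 13.7
finger_force: 39.8
```

>>> {"api": "move_tool", "payload": {"motion": "0,0,0,0,0,0 | 0,0,0,0,0,0 | 0,0,0,0,0,0"}}

```text
clock: 5.1
eef_pos: [481.5, -420.9, 22.4]
eef_rot: [3.141, -0.0, -0.002]
wrist_force: [0.3, -1.9, 0.3]
finger_gap: 13.7
finger_force: 45.0
```

Gripped: gap 13.7 mm, force 45 N. Now lifting.

To row units: -105 mm is -10.5, -80 mm is -8.

>>> {"api": "move_tool", "payload": {"motion": "0,0,-1,0,0,0 | 0,0,-3,0,0,0 | 0,0,-5.5,0,0,0 | 0,0,-8,0,0,0 | 0,0,-10.5,0,0,0"}}

```text
clock: 5.6
eef_pos: [481.1, -420.1, 128.3]
eef_rot: [-3.14, 0.001, -0.002]
wrist_force: [0.5, -1.2, -4.3]
finger_gap: 13.6
finger_force: 45.0
```

>>> {"api": "move_tool", "payload": {"motion": "0,0,-1.5,0,0,0 | 0,0,-2,0,0,0 | 0,0,-2,0,0,0"}}

```text
clock: 5.9
eef_pos: [481.4, -420.5, 147.2]
eef_rot: [-3.141, 0.0, -0.002]
wrist_force: [0.7, -0.2, -4.6]
finger_gap: 13.7
finger_force: 45.0
```

```bash
python3 go.py 508.7 189.4 152 2.198;  python3 go.py 508.7 -120 152 0.6
```

```text
t 5.9 row [  26.  -610.    -4.7] [-0.  -0.  -2.2]
t 5.9 row [  26.6 -300.6   -4.8] [-0.     0.    -0.602]
```

>>> {"api": "move_tool", "payload": {"motion": "0.2,-1.5,0,0,0,-1 | 0.4,-4.5,0,0,0,-3 | 0.6,-8,0,0,0,-5 | 0.8,-11.5,0,0,0,-7 | 1,-15,0,0,0,-9"}}

```text
clock: 6.4
eef_pos: [491.0, -268.9, 145.7]
eef_rot: [-3.139, 0.001, 0.452]
wrist_force: [1.4, 0.6, -4.8]
finger_gap: 13.3
finger_force: 45.0
```

```bash
python3 go.py 508.7 189.4 152 2.198
```

```text
t 6.4 row [ 215.9 -404.7   -5.7] [-3.000e-03 -1.000e-03 -1.746e+00]
```

```bash
python3 -c "
from scipy.spatial.transform import Rotation as R
" ; python3 go.py 505 -110 150 1.0
```

```text
t 6.4 row [  81.9 -136.9   -4.1] [-0.003  0.001 -0.548]
```

To row units: -137 mm is -13.7, -110 mm is -11, -0.55 rad is -11.

>>> {"api": "move_tool", "payload": {"motion": "1.6,-2.7,-0.1,0,0,-2.2 | 3.3,-5.4,-0.2,0,0,-4.4 | 4.9,-8.2,-0.3,0,0,-6.6 | 6.6,-11,-0.4,0,0,-8.8 | 8.2,-13.7,-0.4,0,0,-11"}}

```text
clock: 6.9
eef_pos: [505.7, -110.1, 150.1]
eef_rot: [-3.139, 0.0, 1.002]
wrist_force: [0.1, 0.2, -4.2]
finger_gap: 13.3
finger_force: 45.0
```

```bash
python3 go.py 508.7 40 152 1.6
```

```text
t 6.9 row [128.1 -78.3  -1.8] [-0.002 -0.    -0.598]
```

>>> {"api": "move_tool", "payload": {"motion": "2.5,-1.6,0,0,0,-2.4 | 5.1,-3.1,0,0,0,-4.8 | 7.7,-4.7,0,0,0,-7.2 | 10.2,-6.3,0,0,0,-9.6 | 12.8,-7.8,0,0,0,-12"}}

```text
clock: 7.4
eef_pos: [509.4, 39.4, 150.0]
eef_rot: [-3.139, -0.0, 1.603]
wrist_force: [0.0, -0.0, -5.1]
finger_gap: 13.5
finger_force: 45.0
```

```bash
python3 go.py 508.7 189.4 152 2.198
```

```text
t 7.4 row [150.    4.1  -2. ] [-0.002 -0.001 -0.595]
```

To row units: 2 mm is 0.2, 150 mm is 15, -0.595 rad is -11.9.

>>> {"api": "move_tool", "payload": {"motion": "3.5,0.1,0,0,0,-2.6 | 7,0.2,0,0,0,-5.4 | 10.5,0.3,0,0,0,-8 | 13.5,0.4,0,0,0,-10.4 | 15,0.4,0,0,0,-11.9"}}

```text
clock: 7.9
eef_pos: [509.2, 190.3, 149.8]
eef_rot: [-3.139, -0.001, 2.199]
wrist_force: [0.0, -1.0, -5.0]
finger_gap: 13.5
finger_force: 45.0
```

>>> {"api": "move_tool", "payload": {"motion": "0,0,0,0,0,0 | 0,0,0,0,0,0 | 0,0,0,0,0,0"}}

```text
clock: 8.2
eef_pos: [510.0, 187.3, 150.8]
eef_rot: [-3.141, -0.0, 2.19]
wrist_force: [-0.1, -0.5, -4.4]
finger_gap: 13.8
finger_force: 45.0
```

```bash
python3 go.py 508.7 189.4 75 2.198
```

Run:
```python
from h import *
im,d,P=wcloud(); im2,d2,Q=cloud("top"); cv2.imwrite("pics/w3.png",cv2.resize(np.hstack([im,im2])[...,::-1],(800,250),interpolation=cv2.INTER_AREA))
```

```text
t 8.2 row [ 2.5  0.2 75.8] [-0.001 -0.    -0.008]
```

View pics/w3.png

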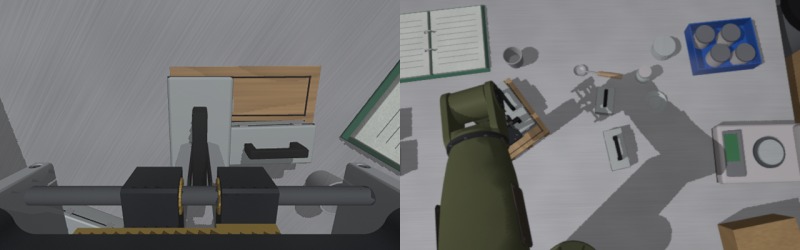

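The left view shows the held case aligned over the slab's end, with the laid case to its right and clear of it. Now lowering.

>>> {"api": "move_tool", "payload": {"motion": "0.2,0,1.8,0,0,-0.16 | 0.2,0,3.8,0,0,-0.16 | 0.2,0,5.8,0,0,-0.16 | 0.2,0,7.6,0,0,-0.16 | 0.2,0,8.4,0,0,-0.16"}}

```text
clock: 8.8
eef_pos: [508.4, 189.1, 65.8]
eef_rot: [-3.14, -0.001, 2.2]
wrist_force: [0.5, -0.6, -4.1]
finger_gap: 13.2
finger_force: 45.0
```

>>> {"api": "move_tool", "payload": {"motion": "0,0,0.3,0,0,0 | 0,0,0.6,0,0,0 | 0,0,0.6,0,0,0"}}

```text
clock: 9.1
eef_pos: [509.3, 189.8, 61.8]
eef_rot: [3.141, 0.0, 2.2]
wrist_force: [-0.9, -0.2, -5.0]
finger_gap: 13.7
finger_force: 45.0
```

```bash
python3 go.py 508.7 189.4 52.4 2.198
```

```text
t 9.1 row [ 0.  -0.7  9.4] [0.001 0.    0.002]
```

To row units: 7 mm is 0.7, 5 mm is 0.5.

>>> {"api": "move_tool", "payload": {"motion": "0,-0.05,0.3,0,0,0 | 0,-0.05,0.5,0,0,0 | 0,-0.05,0.7,0,0,0 | 0,-0.05,0.7,0,0,0"}}

```text
clock: 9.5
eef_pos: [508.5, 189.5, 54.1]
eef_rot: [-3.141, -0.0, 2.201]
wrist_force: [0.1, -0.1, -4.1]
finger_gap: 13.6
finger_force: 45.0
```

>>> {"api": "move_tool", "payload": {"motion": "0,0,0.1,0,0,0 | 0,0,0.2,0,0,0 | 0,0,0.2,0,0,0"}}

```text
clock: 9.8
eef_pos: [508.7, 189.6, 52.4]
eef_rot: [3.141, 0.0, 2.201]
wrist_force: [0.1, -0.3, -3.5]
finger_gap: 13.6
finger_force: 45.0
```

To row units: 1.2 mm is 0.12, 0.7 mm is 0.07.

>>> {"api": "move_tool", "payload": {"motion": "0,0,0.07,0,0,0 | 0,0,0.12,0,0,0 | 0,0,0.12,0,0,0"}}

```text
clock: 10.1
eef_pos: [509.3, 189.9, 52.1]
eef_rot: [3.14, 0.0, 2.201]
wrist_force: [-0.3, 1.7, 5.0]
finger_gap: 13.4
finger_force: 45.0
```

>>> {"api": "move_tool", "payload": {"motion": "0,0,0.07,0,0,0 | 0,0,0.07,0,0,0"}}

```text
clock: 10.3
eef_pos: [509.6, 190.1, 52.0]
eef_rot: [3.139, 0.001, 2.201]
wrist_force: [-1.1, 2.6, 9.9]
finger_gap: 13.9
finger_force: 45.0
```

Seated: the wrist force now pushes up. Releasing.

>>> {"api": "move_tool", "payload": {"motion": "0,0,0,0,0,0 | 0,0,0,0,0,0 | 0,0,0,0,0,0 | 0,0,0,0,0,0 | 0,0,0,0,0,0", "finger_gap": 42}}

```text
clock: 10.8
eef_pos: [508.6, 189.5, 50.3]
eef_rot: [-3.141, -0.0, 2.201]
wrist_force: [-0.1, 0.0, -0.3]
finger_gap: 42.3
finger_force: 0.0
```

>>> {"api": "move_tool", "payload": {"motion": "0,0,-1,0,0,0 | 0,0,-3,0,0,0 | 0,0,-5.5,0,0,0 | 0,0,-8,0,0,0 | 0,0,-9,0,0,0"}}

```text
clock: 11.3
eef_pos: [509.5, 189.8, 143.4]
eef_rot: [3.138, 0.001, 2.201]
wrist_force: [0.6, -0.2, 0.4]
finger_gap: 42.0
finger_force: 0.0
```

```bash
python3 go.py 449 -170.7 120 0.19;  python3 go.py 500 40 140 1.45
```

```text
t 11.3 row [-255.7 -261.4   22.8] [ 0.003 -0.003  2.011]
t 11.3 row [-115.5  -95.9    3.2] [ 0.004 -0.     0.751]
```

>>> {"api": "move_tool", "payload": {"motion": "-2.3,-1.9,0,0,0,3 | -4.6,-3.8,0,0,0,6 | -6.9,-5.7,0,0,0,9 | -9.2,-7.7,0,0,0,12 | -11.5,-9.6,0,0,0,15"}}

```text
clock: 11.8
eef_pos: [498.3, 38.9, 140.2]
eef_rot: [-3.141, 0.0, 1.445]
wrist_force: [-0.1, 0.9, 0.9]
finger_gap: 41.7
finger_force: 0.0
```

```bash
python3 go.py 470 -70 140 0.75
```

```text
t 11.8 row [-111.6  -14.4    0.2] [-0.     0.     0.695]
```

To row units: -112 mm is -11.2, -90 mm is -9, 0.695 rad is 13.9.

>>> {"api": "move_tool", "payload": {"motion": "-2.2,-0.3,0,0,0,2.8 | -4.5,-0.6,0,0,0,5.6 | -6.7,-0.9,0,0,0,8.4 | -9,-1.2,0,0,0,11.2 | -11.2,-1.4,0,0,0,13.9"}}

```text
clock: 12.3
eef_pos: [471.0, -70.3, 140.3]
eef_rot: [-3.141, 0.0, 0.75]
wrist_force: [-0.2, 0.4, -0.1]
finger_gap: 42.0
finger_force: 0.0
```

```bash
python3 go.py 449 -170.7 120 0.19
```

```text
t 12.3 row [-84.5  58.5  20.3] [-0.    0.    0.56]
```

>>> {"api": "move_tool", "payload": {"motion": "-2,1.4,0,0,0,2.8 | -4.2,2.9,0,0,0,5.6 | -6.3,4.4,0,0,0,8.4 | -8.4,5.8,0.5,0,0,11.2 | -8.4,5.8,1.5,0,0,11.2"}}

```text
clock: 12.8
eef_pos: [449.8, -171.3, 125.5]
eef_rot: [3.141, -0.001, 0.189]
wrist_force: [-0.0, -0.9, 0.0]
finger_gap: 42.2
finger_force: 0.0
```

>>> {"api": "move_tool", "payload": {"motion": "0,0,0,0,0,0 | 0,0,0,0,0,0"}}

```text
clock: 13.0
eef_pos: [450.1, -168.5, 125.2]
eef_rot: [-3.141, 0.001, 0.198]
wrist_force: [-0.5, 1.2, -1.1]
finger_gap: 41.7
finger_force: 0.0
```

Run:
```python
from h import *
im,d,P=wcloud(); print(manip.read_state()["eef_pos"])
z=P[...,2]; m=(abs(z-80)<5)&(abs(P[...,0]-449)<70)&(abs(P[...,1]+171)<30)&(im.max(-1)<80); rect(P,m,"bar wrist")
im,d,P=cloud("top"); w=win(130,260,110,270); z=P[...,2]; rect(P,win(100,250,115,265)&(abs(z-30)<5),"deck")
for r in (abs(z-73.5)<5,abs(z-110)<5):
  n,l,st,_=cv2.connectedComponentsWithStats((w&r).astype(np.uint8))
  for i in range(1,n):
    if st[i,4]>100: rect(P,l==i,"on slab")
```

```bash
python3 go.py 449 -170.7 22.4 0.19
```

```text
[ 450.3479866  -168.50754157  125.52978393]
bar wrist 1277 c [ 450.3 -171.5] size [90.2 12.8] yaw 0.194 z 80.5
deck 4427 c [574.8 237.2] size [271.6 190.5] yaw 0.627 z 28.9
on slab 1653 c [630.3 227.9] size [152.6  72.2] yaw 0.661 z 73.6
on slab 1713 c [508.7 191.6] size [152.1  72.1] yaw -0.943 z 73.6
on slab 247 c [630.8 228.6] size [89.7 14. ] yaw 0.649 z 109.5
on slab 278 c [509.4 191.3] size [88.9 16. ] yaw -0.958 z 109.3
t 13.1 row [ -1.9   1.8 103.3] [ 0.    -0.     0.008]
```

The first case sits within about 2 mm of its outline, and the laid case hasn't moved. Now for case A.

To row units: 2 mm is 0.2, 85 mm is 8.5, 0.005 rad is 0.1.

>>> {"api": "move_tool", "payload": {"motion": "-0.1,0.2,2.5,0,0,0.1 | -0.1,0.2,5,0,0,0.1 | -0.1,0.2,7,0,0,0.1 | -0.1,0.2,8.5,0,0,0.1 | -0.1,0.2,8.5,0,0,0.1"}}

```text
clock: 13.6
eef_pos: [448.9, -170.5, 39.1]
eef_rot: [-3.14, 0.002, 0.192]
wrist_force: [-0.7, 0.6, 0.3]
finger_gap: 42.0
finger_force: 0.0
```

```bash
python3 go.py 449.4 -171 22.4 0.19
```

```text
t 13.6 row [ 0.5  0.6 16.7] [-0.002  0.002  0.002]
```

>>> {"api": "move_tool", "payload": {"motion": "0.05,0.05,0.8,0,0,0 | 0.05,0.05,1.65,0,0,0 | 0.05,0.05,1.65,0,0,0"}}

```text
clock: 13.9
eef_pos: [449.9, -171.6, 23.3]
eef_rot: [-3.141, 0.001, 0.191]
wrist_force: [-0.3, 0.1, -0.5]
finger_gap: 42.1
finger_force: 0.0
```

>>> {"api": "move_tool", "payload": {"motion": "0,0,0,0,0,0 | 0,0,0,0,0,0 | 0,0,0,0,0,0 | 0,0,0,0,0,0 | 0,0,0,0,0,0", "finger_gap": 5, "clamp_n": 45}}

```text
clock: 14.4
eef_pos: [450.3, -172.0, 24.1]
eef_rot: [3.141, -0.0, 0.191]
wrist_force: [0.2, -1.6, -0.1]
finger_gap: 13.7
finger_force: 45.0
```

>>> {"api": "move_tool", "payload": {"motion": "0,0,0,0,0,0 | 0,0,0,0,0,0 | 0,0,0,0,0,0"}}

```text
clock: 14.7
eef_pos: [450.3, -172.0, 24.1]
eef_rot: [3.141, -0.0, 0.191]
wrist_force: [0.3, -2.5, 1.7]
finger_gap: 13.7
finger_force: 45.0
```

To row units: -10 mm is -1, -120 mm is -12.

>>> {"api": "move_tool", "payload": {"motion": "0,0,-1,0,0,0 | 0,0,-3,0,0,0 | 0,0,-6,0,0,0 | 0,0,-9,0,0,0 | 0,0,-12,0,0,0"}}

```text
clock: 15.2
eef_pos: [449.5, -171.3, 145.2]
eef_rot: [-3.141, 0.001, 0.191]
wrist_force: [1.2, 0.4, -5.0]
finger_gap: 13.7
finger_force: 45.0
```

>>> {"api": "move_tool", "payload": {"motion": "0,0,-2,0,0,0 | 0,0,-2.7,0,0,0 | 0,0,-2.7,0,0,0"}}

```text
clock: 15.5
eef_pos: [450.1, -171.7, 171.2]
eef_rot: [3.141, -0.0, 0.191]
wrist_force: [-0.5, -0.3, -5.9]
finger_gap: 13.4
finger_force: 45.0
```

```bash
python3 go.py 584.4 295.5 171 0.627; python3 go.py 505 30 171 0.40
```

```text
t 15.5 row [ 2.205e+02 -4.332e+02  2.000e-01] [ 0.    -0.    -0.436]
t 15.5 row [  92.2 -187.6    0.2] [ 0.    -0.    -0.209]
```

To row units: -162 mm is -16.2, -127 mm is -12.7, -0.18 rad is -3.6.

>>> {"api": "move_tool", "payload": {"motion": "1,-2,0,0,0,-0.6 | 2.8,-5.5,0,0,0,-1.2 | 4.6,-9.1,0,0,0,-2 | 6.4,-12.7,0,0,0,-2.8 | 8.2,-16.2,0,0,0,-3.6"}}

```text
clock: 16.0
eef_pos: [499.3, 4.5, 169.3]
eef_rot: [-3.14, 0.003, 0.372]
wrist_force: [0.9, 0.2, -4.6]
finger_gap: 13.6
finger_force: 45.0
```

```bash
python3 go.py 584.4 295.5 171 0.627
```

```text
t 16.0 row [ 185.1 -240.1   -1.9] [-0.002  0.002 -0.255]
```

>>> {"api": "move_tool", "payload": {"motion": "2.6,-3.4,-0.1,0,0,-0.8 | 5.2,-6.8,-0.1,0,0,-1.6 | 7.8,-10.2,-0.1,0,0,-2.4 | 10.4,-13.6,-0.1,0,0,-3.2 | 13,-16.9,-0.1,0,0,-4"}}

```text
clock: 16.5
eef_pos: [559.3, 209.1, 169.9]
eef_rot: [-3.141, 0.003, 0.573]
wrist_force: [0.3, -0.0, -4.6]
finger_gap: 13.3
finger_force: 45.0
```

```bash
python3 go.py 584.4 295.5 171 0.627
```

```text
t 16.5 row [ 67.9 -59.   -1.2] [-0.001  0.003 -0.054]
```

>>> {"api": "move_tool", "payload": {"motion": "2.2,-2,0,0,0,-0.4 | 4.4,-3.9,0,0,0,-0.8 | 6,-5.2,0,0,0,-1 | 6.7,-5.8,0,0,0,-1.08 | 6.7,-5.8,0,0,0,-1.08"}}

```text
clock: 17.0
eef_pos: [584.4, 292.8, 170.1]
eef_rot: [-3.141, 0.003, 0.626]
wrist_force: [-0.1, -0.1, -4.4]
finger_gap: 13.5
finger_force: 45.0
```

>>> {"api": "move_tool", "payload": {"motion": "0,0,0,0,0,0 | 0,0,0,0,0,0"}}

```text
clock: 17.2
eef_pos: [584.8, 291.4, 171.9]
eef_rot: [3.142, 0.0, 0.624]
wrist_force: [-0.1, -0.3, -5.0]
finger_gap: 13.3
finger_force: 45.0
```

```bash
python3 go.py 584.4 295.5 84 0.627
```

Run:
```python
from h import *
im,d,P=wcloud(); cv2.imwrite("pics/w4.png",im[...,::-1])
```

```text
t 17.2 row [ 2.1 -3.6 87.9] [ 0.     0.    -0.003]
```

View pics/w4.png

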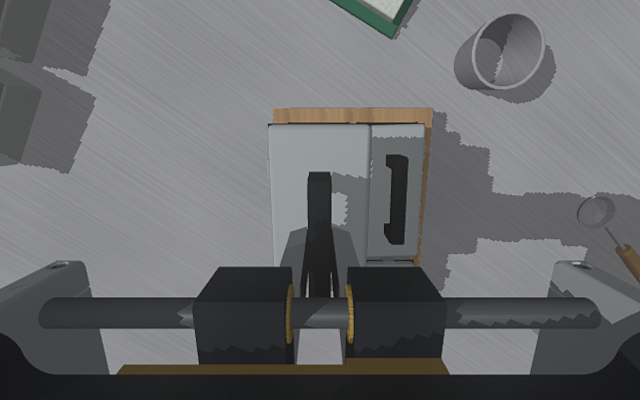

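The held case at (320,190) is parallel to the laid one at (397,200), on its empty side. Correcting the offset and lowering.

To row units: 72 mm is 7.2, 5 mm is 0.5.

>>> {"api": "move_tool", "payload": {"motion": "0.2,-0.35,0.5,0,0,0 | 0.2,-0.35,2.5,0,0,0 | 0.2,-0.35,5,0,0,0 | 0.2,-0.35,7.2,0,0,0 | 0.2,-0.35,8,0,0,0"}}

```text
clock: 17.75
eef_pos: [583.4, 295.9, 89.3]
eef_rot: [-3.141, 0.003, 0.625]
wrist_force: [-0.2, 0.3, -4.7]
finger_gap: 13.1
finger_force: 45.0
```

>>> {"api": "move_tool", "payload": {"motion": "0,0,0,0,0,0 | 0,0,0,0,0,0"}}

```text
clock: 17.95
eef_pos: [585.0, 296.6, 93.2]
eef_rot: [3.141, -0.002, 0.625]
wrist_force: [0.0, 0.1, -4.2]
finger_gap: 13.6
finger_force: 45.0
```

```bash
python3 go.py 584.4 295.5 60 0.627
```

```text
t 17.95 row [-1.2  0.6 33.2] [ 0.    -0.002 -0.002]
```

>>> {"api": "move_tool", "payload": {"motion": "-0.1,0.05,1.2,0,0,0 | -0.1,0.05,2.4,0,0,0 | -0.1,0.05,3.1,0,0,0 | -0.1,0.05,3.1,0,0,0 | -0.1,0.05,3.1,0,0,0"}}

```text
clock: 18.45
eef_pos: [584.0, 295.4, 60.9]
eef_rot: [-3.142, 0.0, 0.625]
wrist_force: [-0.4, 0.3, -5.3]
finger_gap: 13.8
finger_force: 45.0
```

>>> {"api": "move_tool", "payload": {"motion": "0,0,0.3,0,0,0 | 0,0,0.5,0,0,0 | 0,0,0.5,0,0,0"}}

```text
clock: 18.75
eef_pos: [583.8, 295.4, 55.7]
eef_rot: [-3.142, 0.0, 0.625]
wrist_force: [0.0, -0.7, -4.7]
finger_gap: 13.2
finger_force: 45.0
```

```bash
python3 go.py 584.4 295.5 54 0.627
```

```text
t 18.75 row [0.5 0.3 1.7] [-0.     0.    -0.002]
```

>>> {"api": "move_tool", "payload": {"motion": "0,0,0.1,0,0,0 | 0,0,0.2,0,0,0 | 0,0,0.2,0,0,0"}}

```text
clock: 19.05
eef_pos: [584.1, 295.4, 54.2]
eef_rot: [3.141, -0.0, 0.625]
wrist_force: [-0.2, 0.1, -3.4]
finger_gap: 13.5
finger_force: 45.0
```

>>> {"api": "move_tool", "payload": {"motion": "0,0,0.07,0,0,0 | 0,0,0.07,0,0,0 | 0,0,0.07,0,0,0"}}

```text
clock: 19.35
eef_pos: [584.3, 295.3, 54.1]
eef_rot: [3.141, -0.001, 0.625]
wrist_force: [-1.9, -4.3, 6.2]
finger_gap: 13.3
finger_force: 45.0
```

Seated. I'll release, rise, and move back so the top camera can see.

>>> {"api": "move_tool", "payload": {"motion": "0,0,0,0,0,0 | 0,0,0,0,0,0 | 0,0,0,0,0,0 | 0,0,0,0,0,0 | 0,0,0,0,0,0", "finger_gap": 40}}

```text
clock: 19.85
eef_pos: [583.9, 295.5, 53.2]
eef_rot: [-3.142, 0.0, 0.625]
wrist_force: [-0.0, -0.5, 0.1]
finger_gap: 40.0
finger_force: 0.0
```

>>> {"api": "move_tool", "payload": {"motion": "0,0,-1,0,0,0 | 0,0,-3,0,0,0 | 0,0,-6,0,0,0 | 0,0,-9,0,0,0 | 0,0,-12,0,0,0"}}

```text
clock: 20.35
eef_pos: [583.9, 295.4, 175.4]
eef_rot: [3.141, -0.001, 0.625]
wrist_force: [0.2, -0.4, 0.3]
finger_gap: 39.9
finger_force: 0.0
```

```bash
python3 go.py 450 0 190 0.3
```

```text
t 20.35 row [-281.4  161.3  -14.8] [ 0.    -0.001  0.325]
```

To row units: -175 mm is -17.5, -140 mm is -14, 0.25 rad is 5.

>>> {"api": "move_tool", "payload": {"motion": "-3.5,2,-1,0,0,1 | -7,4,-1.5,0,0,2 | -10.5,6,-1.5,0,0,3 | -14,8,-1.5,0,0,4 | -17.5,10,-1.5,0,0,5"}}

```text
clock: 20.85
eef_pos: [499.7, 110.7, 189.1]
eef_rot: [3.141, -0.001, 0.373]
wrist_force: [0.7, -0.2, 0.8]
finger_gap: 39.9
finger_force: 0.0
```

>>> {"api": "move_tool", "payload": {"motion": "-3,2.3,0,0,0,0 | -6,4.6,0,0,0,0 | -9,6.9,0,0,0,0 | -11,8.4,0,0,0,0 | -11,8.4,0,0,0,0"}}

```text
clock: 21.35
eef_pos: [428.1, -8.2, 189.4]
eef_rot: [3.141, -0.001, 0.372]
wrist_force: [-0.0, 0.7, 0.0]
finger_gap: 40.5
finger_force: 0.0
```

Run:
```python
from h import *
im,d,P=cloud("top"); w=win(90,260,110,270); z=P[...,2]
c0,a=np.array([574.9,237.4]),0.627+np.pi
Rm=np.array([[np.cos(a),np.sin(a)],[-np.sin(a),np.cos(a)]])
for r in (abs(z-73.5)<5,abs(z-110)<5):
  n,l,st,_=cv2.connectedComponentsWithStats((w&r).astype(np.uint8))
  for i in range(1,n):
    if st[i,4]>100:
      c,y=rect(P,l==i,"on slab"); print("  slab frame",np.round(Rm@(np.array(c)-c0),1),round(y-.627,3))
cv2.imwrite("pics/end.png",im[...,::-1])
```

```text
on slab 1653 c [629.7 228.5] size [152.7  71.9] yaw 0.647 z 73.6
  slab frame [-39.2  39.3] 0.02
on slab 1683 c [582.5 295.6] size [152.3  71.7] yaw 0.617 z 73.7
  slab frame [-40.4 -42.7] -0.01
on slab 1398 c [508.4 191.4] size [152.  74.] yaw -0.945 z 73.8
  slab frame [80.8 -1.7] -1.572
on slab 246 c [629.8 228. ] size [88.7 14. ] yaw 0.649 z 109.5
  slab frame [-38.9  39.9] 0.022
on slab 265 c [581.8 295.5] size [91.  14.3] yaw 0.627 z 109.7
  slab frame [-39.7 -43. ] 0.0
on slab 280 c [509.  191.5] size [89.1 15. ] yaw -0.935 z 109.6
  slab frame [80.3 -1.5] -1.562
```

View pics/end.png

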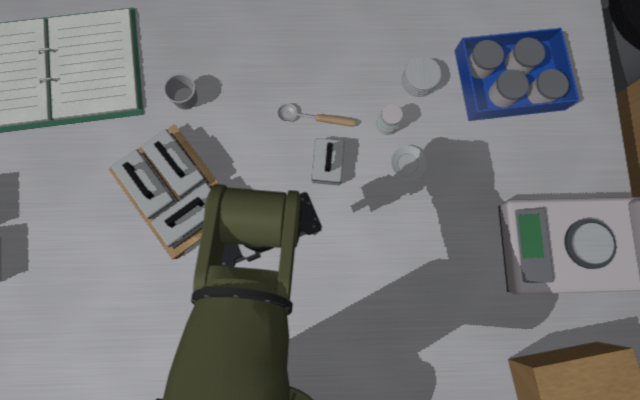

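All three cases lie in their outlines, at (178,162), (140,182) and (187,215). The arm is clear of them.

```bash
python3 -c "
from cell import manip
print(manip.sign_off())"
```

```text
the job is handed in; nothing more can be done
None
```

The layer is complete and handed in at about 21 s: both loose cases stand upright on the slab, about 2 mm from their outline centres by the top camera. The laid case did not measurably move; sign-off returned no verdict.

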